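# Load the bird-box glue-up rack

## Robot

A 6-joint arm with a two-finger parallel gripper is mounted at the origin on the work surface. World frame = base frame: x ahead of the robot, y to its left, z up, the work surface at z = 0. Lengths are in mm, angles in rad, forces in N, time in s.
With the tool pointing down it reaches from about 275 to 1000 mm from the base axis. Payload 8.4 kg.
Tool frame: the origin (TCP) lies at the very end of the fingers, on their centre line; the grasp point (between the pads) lies 19 mm behind it; z points along the fingers, x is the direction in which the jaws open and shut, and the axes are right-handed (so a half turn about z gives the same grasp; the last joint's range is limited). The gripper opens to 85 mm and grips with 20 to 120 N. Pads are 22 mm wide; open, the fingers measure 114 mm over their backs; the gripper's body (76 mm by 85 mm) begins 54 mm behind the grasp point. The pads swing forward as they close: fully open they stand 13 mm farther back than shut.
Start: joints at [1.187, 0.353, 1.633, -0, 1.155, -0.002], TCP at [232.868, 580, 231.281] pointing down, gripper open.
Joint ranges: [-2.63, 2.63], [-0.92, 2.1], [0.06, 2.66], [-1.3, 4.44], [0, 2.69], [-3.02, 3.02]. Speed limits (rad/s): [2.22, 2.22, 2.79, 3.14, 3.14, 3.14].

## Interface

Orientations are given as [roll, pitch, yaw] about the fixed x, y, z axes, in that order (R = Rz(yaw) Ry(pitch) Rx(roll)).
In Python, from rig import r gives the robot as it stands. The module is installed in compiled form; this text tells all that it offers.
- The arm moves only by the tool apply_moves, never from a script. Its argument "targets" is a list that holds one entry, the list of rows, each a list of 7 numbers: the gripper's target within -1 to 1 (fully open at 1, half-way at 0, shut at -1), then the shift along the tool's x, y, z in cm, then the turn, a rotation vector about the tool's x, y, z in degrees. A call has 1 to 8 rows; each row is the pose to reach, as a shift and turn from the pose measured when the call began, along the tool's axes at that moment; what a row does not reach only later rows make up. A row lasts 1/10 s, in which the tool goes at most 50 mm and 8.59 degrees, less where a joint would pass 70% of its speed; a pose out of reach is approached as far as the arm can. A call with a gripper value outside its range is refused whole. The fingers move at their own pace and stop on an object; "newtons" is the grip in N (left out, the last holds). Time passes only in rows, so rows that repeat a pose let the fingers close. It gives the time, the measured TCP pose, the force and the opening at its end, in the units of the state.
- r.sense(): the state, without advancing time (a new reading comes with each control period).
- r.grab_frame(name): name is "side" or "top" or "wrist"; returns a dict with "pixels" (400x640x3 uint8, red, green, blue), "fov_y" (degrees; the focal length in pixels is half the picture's height over the tangent of half this angle, whatever the lens; pixels are square), "cx", "cy" (the principal point, pixels), "R" (3x3) and "t" (3): a world point X has camera coordinates R X + t; the wrist camera has in their place "mount" (4x4, takes a point from camera to tool coordinates, whose origin is the TCP and whose axes are the tool frame's). Camera axes: x right, y down, z forward; pixel columns grow to the right and rows downward; lengths in mm; the calibration is good to about 2 mm. The wrist camera is an equidistant fisheye: a pixel r from the principal point sees the ray r / f radians off the axis. A picture is of the moment at which its call begins: read the wrist's pose just before it. There is no depth.
- r.sign_off(): hands the job in, once; it reports no verdict.
The state is a dict: "clock": time; "qpos": joint angles; "qvel": joint speeds; "joint_efforts": joint torques, N m; "eef_pos": TCP position; "tcp_rot": TCP orientation; "contact_force": force on the tool from outside, world axes, zero at the start; "wrist_torque": the same for the moment, N m; "opening": opening from 0.0 (shut) to 1.0 (fully open).
Only numpy, scipy, OpenCV 4.12 (cv2) and the standard library are available. Lean on these libraries where they do the work, as an engineer would, in place of code of your own. Each camera call takes 0.05 s, during which the arm holds its last target. There are 200 camera calls.

## Task

Dry-stack the bird-box gables on the green sloping rack: lay the plain brown gable flat on it first, on the white centre line, then the pale gable with the round hole squarely on top of it, both with the peak pointing uphill and the square base edge snug against the backstop. Then set the blue weight lengthwise on top in the middle, its end also snug against the backstop. Set every piece down without dropping it, let go of it before fetching the next, and leave everything else on the bench where it is.

Things in the scene. Friction and masses are not known exactly. Their poses are not given: they have to be found in the camera images.
- bed: Green sloping bed of a rack, fixed to the bench: 160 mm wide, 195 mm long, rising 20 degrees away from the robot's side, with a white centre line uphill and no side walls. Origin: on its surface at the foot of the backstop's inner face, on the centre line, 56 mm above the bench. x uphill along the surface, y left along the backstop, z square out of the surface. Pieces do not slide down by themselves.
- backstop_top (a point): Middle of the top of the backstop's inner face, 55 mm square out from the bed's origin. The backstop is a dark wooden board, 160 mm wide and 12 mm thick, fixed square to the bed along its low edge, the one nearer the robot.
- plain_gable: Plain brown MDF gable panel, shaped like a house front: a 100 x 62 mm rectangle with a 31 mm high triangular top, 15 mm thick. Origin in the middle of the underside, 65 mm from the square base edge; x to the peak, y across the 62 mm width, z up. Straight parallel sides from x = -65 to +35 mm. Lies flat. About 90 g.
- plain_gable_peak (a point): The tip of the plain gable's peak, at half its thickness: 66 mm along x from the origin.
- holed_gable: Pale plywood gable panel with a 28 mm round through hole centred 11 mm from the origin towards the peak, shaped like a house front: a 100 x 62 mm rectangle with a 31 mm high triangular top, 15 mm thick. Origin in the middle of the underside, 65 mm from the square base edge; x to the peak, y across the 62 mm width, z up. Straight parallel sides from x = -65 to +35 mm. Lies flat. About 70 g.
- holed_gable_peak (a point): The tip of the holed gable's peak, at half its thickness: 66 mm along x from the origin.
- weight: Blue steel bar weight with a bare steel patch on top, 80 mm long (x), 45 mm wide (y), 22 mm high (z), about 0.6 kg. Origin in the middle of the underside, z up. Lies flat on the bench at the start. Either end may face the backstop.
- glue_bottle: White glue bottle with green label, 60 mm diameter, 170 mm tall, upright; origin under its centre. Bystander.
- offcut: Brown MDF offcut, 70 x 50 x 12 mm, lying flat; origin under its centre. Bystander.
- batten: Square light-wood batten, 160 mm long (y), 18 x 18 mm; origin under its centre. Bystander.
- drill: Red and black cordless drill lying on its side, about 215 x 175 mm, 60 mm high; origin under the body of the motor. Bystander.
- brush: Brush, 190 mm long (x), lying flat, origin under its middle. Bystander.

How it is judged:
By the outcome, as a careful person would: the job done as asked, in the order asked, and still so for the second after the job is handed in, with the robot touching nothing.
It also fails if it takes over 72 s, if anything falls off the work surface, if the arm or the gripper's body presses on something with over 40 N, if the wrist force passes 120 N, or if a joint passes its speed limit or range.

## Working session

There is one attempt and no reset: what is moved stays moved. The work goes in short steps, Python scripts to look and compute and a tool call to move; the robot and the scene stay as the last step left them, time stands still between calls to the robot, and variables do not carry over. Pictures are saved under pics/ and viewed, about 8 in all and at most 12, crops included, and the job is handed in when it is done.

Besides the shell and the picture viewer there is one more tool, called after "Request:" by a JSON object that holds its "method" and its "body". apply_moves: Moves the arm, as the interface text tells. Its arguments: {"type":"object","properties":{"targets":{"type":"array"},"newtons":{"type":"number"}},"required":["targets"]}

```bash
mkdir -p pics; python3 - <<'E'
from rig import r
import cv2,numpy as np,pickle
s=r.sense();print({k:np.round(v,3) for k,v in s.items()})
for n in ["top","side","wrist"]:
    f=r.grab_frame(n);pickle.dump(f,open(f"pics/{n}0.pkl","wb"))
    cv2.imwrite(f"pics/{n}0.png",f["pixels"][:,:,::-1])
    print(n,{k:np.round(v,3).tolist() for k,v in f.items() if k!="pixels"})
E
```

```text
{'clock': np.float64(0.0), 'qpos': array([ 1.187,  0.354,  1.634, -0.   ,  1.155, -0.002]), 'qvel': array([ 0.001, -0.001, -0.   ,  0.003, -0.001, -0.   ]), 'joint_efforts': array([-2.0000e-03, -6.0521e+01, -3.4208e+01, -0.0000e+00,  9.0000e-03,
        0.0000e+00]), 'eef_pos': array([232.667, 579.55 , 230.58 ]), 'tcp_rot': array([3.142e+00, 1.000e-03, 1.189e+00]), 'contact_force': array([ 0.03 ,  1.02 , -0.497]), 'wrist_torque': array([ 0.012, -0.06 , -0.016]), 'opening': np.float64(0.998)}
top {'fov_y': 46.103, 'cx': 319.364, 'cy': 202.016, 'R': [[0.016, -1.0, -0.022], [-0.997, -0.015, -0.079], [0.079, 0.023, -0.997]], 't': [74.483, 515.443, 1638.342]}
side {'fov_y': 45.968, 'cx': 320.371, 'cy': 194.71, 'R': [[0.727, -0.687, -0.012], [-0.547, -0.568, -0.615], [0.416, 0.453, -0.788]], 't': [-353.79, 366.304, 1464.618]}
wrist {'fov_y': 65.706, 'cx': 320.06, 'cy': 199.076, 'mount': [[1.0, 0.001, -0.001, -0.112], [-0.0, 0.949, 0.315, -81.106], [0.001, -0.315, 0.949, -141.971], [0.0, 0.0, 0.0, 1.0]]}
```

View pics/top0.png

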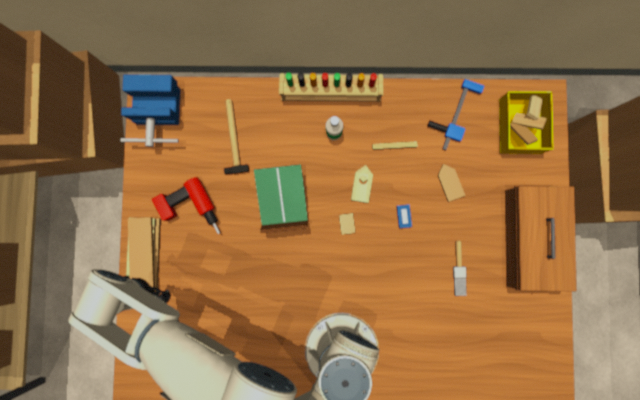

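View pics/side0.png

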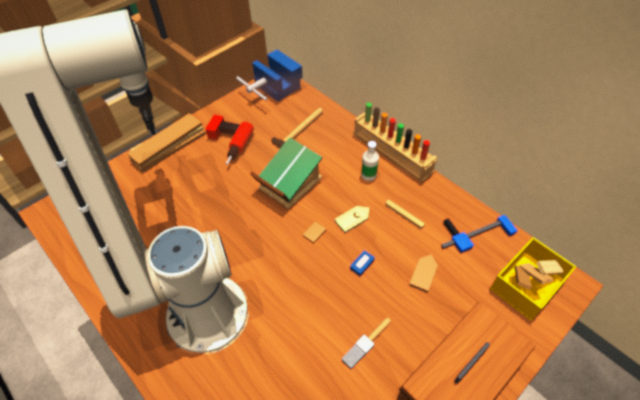

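Top view: rack at (281,196), pale gable at (362,184), plain gable at (452,183), weight at (404,217). Next I segment these for poses.

```bash
cat >h.py <<'E'
import numpy as np,cv2,pickle
from scipy.spatial.transform import Rotation as Ro
def load(n): return pickle.load(open(f"pics/{n}.pkl","rb"))
def foc(f): return 200/np.tan(np.radians(f["fov_y"]/2))
def rays(f,px):
    px=np.atleast_2d(px).astype(float); d=(px-[f["cx"],f["cy"]])/foc(f)
    if "mount" in f:
        a=np.linalg.norm(d,axis=1,keepdims=True)+1e-12
        v=np.c_[d/a*np.sin(a),np.cos(a)]; M=np.array(f["mount"]); Rt=Ro.from_euler("xyz",f["rot"]).as_matrix()
        return Rt@M[:3,3]+f["pos"], v@(Rt@M[:3,:3]).T
    R=np.array(f["R"]);return -R.T@f["t"], np.c_[d,np.ones(len(d))]@R
def onplane(f,px,z=0,n=(0,0,1),p0=None):
    n=np.array(n,float);p0=np.array([0,0,z]) if p0 is None else p0
    o,v=rays(f,px); return o+v*(((p0-o)@n)/(v@n))[:,None]
def proj(f,X):
    X=np.atleast_2d(X)
    if "mount" in f:
        M=np.array(f["mount"]);Rt=Ro.from_euler("xyz",f["rot"]).as_matrix()
        c=(((X-f["pos"])@Rt)-M[:3,3])@M[:3,:3]
        a=np.arctan2(np.linalg.norm(c[:,:2],axis=1),c[:,2])
        return c[:,:2]/np.linalg.norm(c[:,:2],axis=1)[:,None]*(a*foc(f))[:,None]+[f["cx"],f["cy"]]
    c=X@np.array(f["R"]).T+f["t"];return c[:,:2]/c[:,2:]*foc(f)+[f["cx"],f["cy"]]
def snap(cam,name):
    from rig import r
    s=r.sense();f=r.grab_frame(cam);f["pos"]=s["eef_pos"];f["rot"]=s["tcp_rot"]
    pickle.dump(f,open(f"pics/{name}.pkl","wb"));cv2.imwrite(f"pics/{name}.png",f["pixels"][:,:,::-1]);return f
def toolR(axis_x,axis_z):  # jaw direction, pointing direction
    z=np.array(axis_z,float);z/=np.linalg.norm(z);x=np.array(axis_x,float);x-=z*(x@z);x/=np.linalg.norm(x)
    return np.c_[x,np.cross(z,x),z]
def rel(s,pos,R):
    Rt=Ro.from_euler("xyz",s["tcp_rot"]).as_matrix()
    return np.round(Rt.T@(np.array(pos)-s["eef_pos"])/10,2), np.round(Ro.from_matrix(Rt.T@R).as_rotvec(degrees=True),2)
E
python3 - <<'E'
from h import *
f=load("top0");im=f["pixels"]
a=[cv2.resize(im[y:y+64,x:x+64,::-1],(384,384),interpolation=cv2.INTER_CUBIC) for x,y in((330,155),(420,150),(372,185),(250,160))]
cv2.imwrite("pics/c.png",cv2.resize(np.vstack([np.hstack(a[:2]),np.hstack(a[2:])]),(600,600)))
E
```

```text
(no output)
```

View pics/c.png

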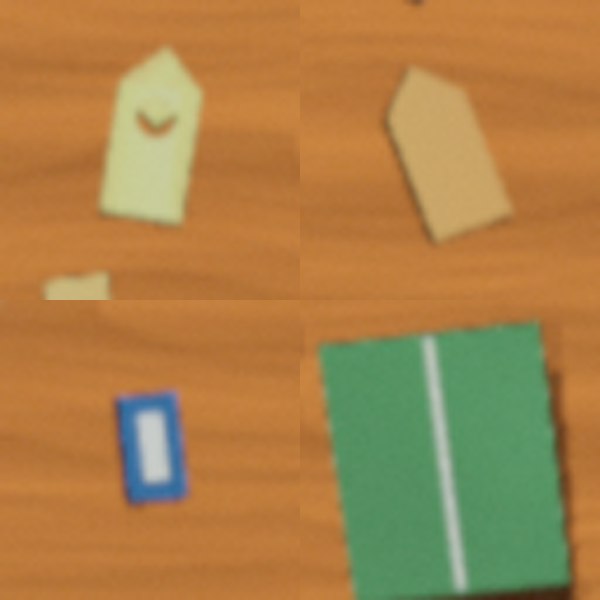

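```bash
cat >>h.py <<'E'
def bedR(yaw):
    t=np.radians(20);return Ro.from_euler("z",yaw).as_matrix()@Ro.from_euler("y",-t).as_matrix()
def fit(f,loc,px,h0,x0):  # planar pose (x,y,yaw) with local pts; h0 height, flat
    from scipy.optimize import least_squares as ls
    loc=np.array(loc,float)
    g=lambda q:(proj(f,loc@Ro.from_euler("z",q[2]).as_matrix().T+[q[0],q[1],h0])-px).ravel()
    o=ls(g,x0,x_scale=[10,10,.1]);return o.x,np.abs(o.fun).max()
E
python3 - <<'E'
from h import *
f=load("top0");k=64/300
P=lambda off,l:np.array(l)*k+off
G=[[66,0,15],[-65,31,15],[-65,-31,15]]
W=[[40,22.5,22],[40,-22.5,22],[-40,-22.5,22],[-40,22.5,22]]
B=np.array([[195,80,0],[195,-80,0],[195,0,0]])@bedR(0).T
def go(n,loc,px,h,yaw0):
    c=onplane(f,px,15).mean(0);q,e=fit(f,loc,px,h,[c[0],c[1],yaw0]);print(n,np.round(q,2),"deg",round(np.degrees(q[2]),1),"err",round(e,2))
go("pale",G,P((330,155),[(167,47),(100,212),(182,225)]),0,0)
go("plain",G,P((420,150),[(110,67),(137,242),(212,212)]),0,0.3)
go("weight",W,P((372,185),[(117,100),(177,92),(187,196),(128,203)]),0,0.1)
go("bed",B,P((250,160),[(20,45),(240,22),(128,37)]),56,0.1)
lb=P((250,160),[(161,290)]);yaw=0.1
for z in(56,):print("linebottom@56",onplane(f,lb,z))
E
```

```text
pale [ 5.830e+02 -7.057e+01 -1.400e-01] deg -8.1 err 0.22
plain [ 5.9461e+02 -3.7928e+02  3.8000e-01] deg 21.7 err 0.27
weight [ 4.6760e+02 -2.1691e+02  1.1000e-01] deg 6.4 err 0.54
bed [4.3820e+02 2.0006e+02 1.2000e-01] deg 6.8 err 0.5
linebottom@56 [[441.01429643 201.37753047  56.        ]]
```

```bash
cat >>h.py <<'E'
def obj(q,loc): return Ro.from_euler("z",q[2]).as_matrix()@np.array(loc,float)+[q[0],q[1],0]
def down(yaw): return toolR([np.cos(yaw),np.sin(yaw),0],[0,0,-1])
def bedpose(bed,loc):
    R=bedR(bed[2]);return R@np.array(loc,float)+[bed[0],bed[1],56],toolR(-R[:,1],-R[:,2])
PLAIN=[594.6,-379.3,.379];PALE=[583,-70.6,-.141];WT=[467.6,-216.9,.112];BED=[438.2,200.1,.119]
E
cat >m.py <<'E'
import sys;from h import *;from rig import r
s=r.sense()
def show(p,R):print("now",np.round(s["eef_pos"],1),"F",np.round(s["contact_force"],1),"op",round(float(s["opening"]),3),"t",round(float(s["clock"]),2),"rel",*rel(s,p,R))
E
python3 -c "
from m import *
p=obj(PLAIN,[-5,0,190]);show(p,down(PLAIN[2]-np.pi/2))"
```

```text
now [232.7 579.7 230.7] F [ 0.   0.2 -0.1] op 0.996 t 0.15 rel [-75.85  68.95   4.15] [7.0000e-02 3.0000e-02 1.3641e+02]
```

Request:
{"method": "apply_moves", "body": {"targets": [[[1,-4,3.6,0.2,0,0,8],[1,-8,7.2,0.4,0,0,16],[1,-11.5,10.5,0.6,0,0,24],[1,-15,13.6,0.8,0,0,31],[1,-19,17,1,0,0,39],[1,-22.5,20.4,1.2,0,0,46],[1,-26,23.6,1.4,0,0,52],[1,-30,27.2,1.6,0,0,59]]]}}

```text
clock: 0.95
eef_pos: [371.7, 203.3, 215.3]
tcp_rot: [3.141, 0.0, 0.155]
contact_force: [1.3, -0.7, 0.6]
opening: 1.001
```

```bash
python3 -c "
from m import *
p=obj(PLAIN,[-5,0,190]);show(p,down(PLAIN[2]-np.pi/2))"
```

```text
now [371.7 203.3 215.3] F [ 1.3 -0.7  0.6] op 1.001 t 0.95 rel [12.53 61.12  2.57] [ 4.000e-02 -2.000e-02  7.718e+01]
```

Request:
{"method": "apply_moves", "body": {"targets": [[[1,1,4.7,0.2,0,0,6],[1,2,9.4,0.4,0,0,12],[1,3,14,0.6,0,0,18],[1,4,18.8,0.8,0,0,24],[1,4.8,23.5,1,0,0,30],[1,5.8,28.2,1.2,0,0,36],[1,6.7,32.9,1.4,0,0,42],[1,7.7,37.6,1.6,0,0,48]]]}}

```text
clock: 1.75
eef_pos: [506.0, -158.4, 199.4]
tcp_rot: [3.141, -0.0, -0.687]
contact_force: [1.0, 0.7, 0.4]
opening: 0.998
```

```bash
python3 -c "
from m import *
p=obj(PLAIN,[-5,0,190]);show(p,down(PLAIN[2]-np.pi/2))"
```

```text
now [ 506.  -158.4  199.4] F [1.  0.7 0.4] op 0.998 t 1.75 rel [20.62 11.9   0.96] [ 2.000e-02 -3.000e-02  2.891e+01]
```

Request:
{"method": "apply_moves", "body": {"targets": [[[1,4,2.3,0.2,0,0,6],[1,8,4.6,0.4,0,0,12],[1,12,7,0.6,0,0,18],[1,16,9.4,0.8,0,0,24],[1,20.6,11.9,1,0,0,28.9],[1,20.6,11.9,1,0,0,28.9],[1,20.6,11.9,1,0,0,28.9]]]}}

```text
clock: 2.45
eef_pos: [589.4, -381.9, 188.4]
tcp_rot: [3.141, 0.001, -1.193]
contact_force: [-0.1, 1.4, -0.2]
opening: 1.001
```

```bash
python3 -c "
from m import *
f=snap('wrist','w1');print(s['eef_pos'],s['tcp_rot'])
print(proj(f,np.array([obj(PLAIN,l) for l in([66,0,15],[35,31,15],[35,-31,15],[-65,31,15],[-65,-31,15])])).round(0).tolist())"
```

```text
[ 589.37216811 -381.94013009  188.43669719] [ 3.14056898e+00  6.33307066e-04 -1.19280944e+00]
[[319.0, 108.0], [289.0, 139.0], [350.0, 139.0], [292.0, 229.0], [347.0, 229.0]]
```

View pics/w1.png

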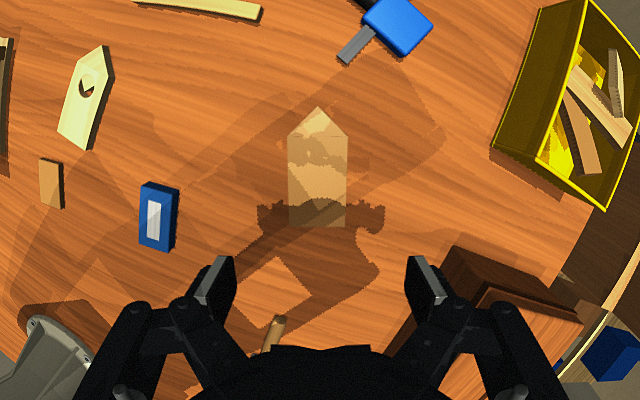

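Wrist view: plain gable peak (318,107), shoulders (288,138)/(348,138), base (288,226)/(345,227), within 3 px of prediction.

```bash
python3 -c "
from m import *
f=load('w1')
q,e=fit(f,[[66,0,15],[35,31,15],[35,-31,15],[-65,31,15],[-65,-31,15]],[(318,107),(288,138),(348,138),(288,226.5),(345,227)],0,PLAIN);print(q,e)
q[2]=(q[2]+.379)/2 
for z in(60,3):show(obj(q,[-5,0,z]),down(q[2]-np.pi/2))"
```

```text
[ 5.95208157e+02 -3.76873203e+02  3.64370932e-01] 1.0644867476261197
now [ 589.2 -380.7  188.7] F [-0.7  0.4  0.5] op 1.003 t 2.5 rel [-0.13 -0.22 12.87] [0.06 0.06 0.42]
now [ 589.2 -380.7  188.7] F [-0.7  0.4  0.5] op 1.003 t 2.5 rel [-0.12 -0.23 18.57] [0.06 0.06 0.42]
```

Request:
{"method": "apply_moves", "body": {"targets": [[[1,-0.1,-0.2,5,0,0,0.4],[1,-0.1,-0.2,10,0,0,0.4],[1,-0.1,-0.2,14,0,0,0.4],[1,-0.1,-0.2,16.5,0,0,0.4],[1,-0.1,-0.2,18,0,0,0.4],[1,-0.1,-0.2,18.5,0,0,0.4],[1,-0.1,-0.2,18.5,0,0,0.4]]], "newtons": 30}}

```text
clock: 3.2
eef_pos: [590.6, -378.5, 4.2]
tcp_rot: [3.141, 0.001, -1.198]
contact_force: [-0.1, 0.5, 0.3]
opening: 0.998
```

Request:
{"method": "apply_moves", "body": {"targets": [[[-1,0,0,0,0,0,0],[-1,0,0,0,0,0,0],[-1,0,0,0,0,0,0],[-1,0,0,0,0,0,0],[-1,0,0,0,0,0,0],[-1,0,0,0,0,0,0]]], "newtons": 30}}

```text
clock: 3.8
eef_pos: [591.8, -379.1, 6.5]
tcp_rot: [-3.141, -0.001, -1.198]
contact_force: [-0.7, 1.4, 6.1]
opening: 0.713
```

Request:
{"method": "apply_moves", "body": {"targets": [[[-1,0,0,-1,0,0,0],[-1,0,0,-4,0,0,0],[-1,0,0,-8,0,0,0],[-1,0,0,-13,0,0,0],[-1,0,0,-18,0,0,0],[-1,0,0,-20,0,0,0]]]}}

```text
clock: 4.4
eef_pos: [593.6, -380.3, 214.2]
tcp_rot: [-3.135, -0.009, -1.198]
contact_force: [-0.7, 0.4, -0.4]
opening: 0.708
```

```bash
python3 -c "
from m import *
f=snap('wrist','w2')
show(*bedpose(BED,[76,0,120]));print(s['eef_pos'],s['tcp_rot'])"
```

```text
now [ 593.6 -380.3  214.2] F [-0.7  0.4 -0.4] op 0.708 t 4.4 rel [-58.97  -9.59   1.49] [19.48  2.09 14.46]
[ 593.59515226 -380.33068227  214.15890035] [-3.13539195 -0.00866165 -1.19812925]
```

View pics/w2.png

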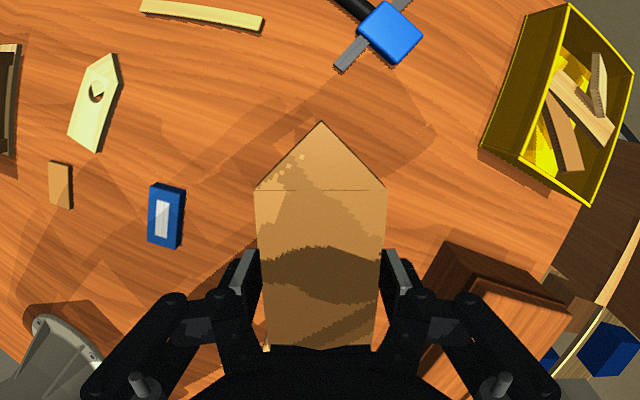

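The gable is held square. Peak is at (321,121), shoulders at (254,188)/(386,190), base at (265,350)/(373,350). I fit its pose in the hand.

```bash
cat >>h.py <<'E'
def inhand(f,loc,px):
    # object axes: x=-tool y, y=-tool x, z=-tool z ; returns tcp in object frame (x,y,z) and yaw deg
    from scipy.optimize import least_squares as ls
    g=dict(f,pos=np.zeros(3),rot=np.zeros(3)); A=np.array([[0,-1,0],[-1,0,0],[0,0,-1.]])
    def X(q):
        return (np.array(loc,float)@Ro.from_euler("z",q[3],degrees=True).as_matrix().T-q[:3])@A
    o=ls(lambda q:(proj(g,X(q))-px).ravel(),[-5,0,6,0]);return o.x.round(2),np.abs(o.fun).max().round(2)
E
python3 -c "
from m import *
print(inhand(load('w2'),[[66,0,15],[35,31,15],[35,-31,15],[-65,31,0],[-65,-31,0]],[(321,121),(254,188),(386,190),(265,350),(373,350)]))
print(inhand(load('w2'),[[66,0,15],[35,31,15],[35,-31,15]],[(321,121),(254,188),(386,190)]))"
```

```text
(array([-7.41, -0.09, -5.44, -0.42]), np.float64(8.13))
(array([-5.08, -0.42, 10.19, -0.85]), np.float64(0.22))
```

Request:
{"method": "apply_moves", "body": {"targets": [[[-1,-5,-0.8,0,1.6,0.2,1.2],[-1,-10,-1.6,0.2,3.2,0.3,2.4],[-1,-15,-2.4,0.3,4.9,0.5,3.6],[-1,-20,-3.2,0.5,6.5,0.7,4.8],[-1,-25,-4,0.6,8.1,0.9,6],[-1,-30,-4.8,0.7,9.7,1,7.2],[-1,-34,-5.5,0.8,11,1.1,8.4],[-1,-38,-6.2,0.9,12,1.3,9.3]]]}}

```text
clock: 5.25
eef_pos: [512.6, -2.6, 203.8]
tcp_rot: [-2.921, -0.014, -1.363]
contact_force: [0.9, 0.5, -0.0]
opening: 0.71
```

```bash
python3 -c "
from m import *
show(*bedpose(BED,[76,0,100]))"
```

```text
now [512.6  -2.6 203.8] F [ 0.9  0.5 -0. ] op 0.71 t 5.25 rel [-21.08  -0.06   2.56] [7.29 0.65 5.14]
```

Request:
{"method": "apply_moves", "body": {"targets": [[[-1,-4,0,0.4,1.5,0.1,1],[-1,-8,0,0.9,3,0.3,2],[-1,-12,0,1.4,4.4,0.4,3],[-1,-16,-0.1,1.9,5.8,0.5,4],[-1,-19,-0.1,2.3,6.6,0.6,4.7],[-1,-21.1,-0.1,2.6,7.3,0.65,5.1],[-1,-21.1,-0.1,2.6,7.3,0.65,5.1],[-1,-21.1,-0.1,2.6,7.3,0.65,5.1]]]}}

```text
clock: 6.05
eef_pos: [475.1, 205.0, 175.8]
tcp_rot: [-2.793, -0.0, -1.45]
contact_force: [0.7, 0.0, -0.6]
opening: 0.711
```

```bash
python3 -c "
from m import *
f=snap('wrist','w3')
show(*bedpose(BED,[76,0,40]));print(s['eef_pos'],s['tcp_rot'])
R=bedR(BED[2]);print(proj(f,np.array([[195,0,0],[150,0,0],[150,80,0],[150,-80,0],[0,80,0],[0,-80,0],[0,80,55],[0,-80,55]])@R.T+[BED[0],BED[1],56]).round(0).tolist())"
```

```text
now [475.1 205.  175.8] F [ 0.7  0.  -0.6] op 0.711 t 6.05 rel [ 0.05 -0.01  5.98] [0.02 0.02 0.13]
[475.10995128 204.9715797  175.75885932] [-2.79279334e+00 -4.22371915e-04 -1.44950166e+00]
[[321.0, 51.0], [321.0, 108.0], [220.0, 111.0], [421.0, 112.0], [235.0, 275.0], [405.0, 276.0], [219.0, 311.0], [420.0, 312.0]]
```

View pics/w3.png

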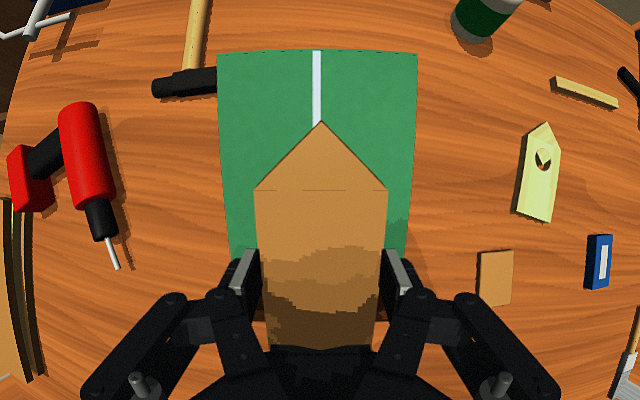

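Rack line sits around column 317, predicted at 321, so I measure it precisely.

```bash
cat >>h.py <<'E'
def bedfix(f,bed,rows,h=0.):
    R=bedR(bed[2]);o=np.array([bed[0],bed[1],56]);im=f["pixels"].astype(int);L=[];E=[]
    for y in rows:
        w=[x for x in range(290,345) if im[y,x].min()>140 and np.ptp(im[y,x])<70]
        g=[x for x in range(190,450) if im[y,x,1]>im[y,x,0]+15 and im[y,x,1]>im[y,x,2]+10]
        if w: L.append((np.mean(w),y))
        if g: E.append((g[0],g[-1],y))
    E=np.array(E); t=lambda p:(onplane(f,p,n=R[:,2],p0=o)-o)@R
    l=t(np.array(L));k=np.polyfit(l[:,0],l[:,1],1);a=t(E[:,[0,2]]);b=t(E[:,[1,2]]);m=(a+b)/2;km=np.polyfit(m[:,0],m[:,1],1)
    print("line y at x=0,130:",np.polyval(k,[0,130]).round(2),"deg",np.degrees(k[0]).round(2),"edges mid 0,130",np.polyval(km,[0,130]).round(2),"width",np.mean(a[:,1]-b[:,1]).round(1))
E
python3 -c "
from m import *
f=load('w3');bedfix(f,BED,range(58,116,3))
from collections import Counter
R=bedR(BED[2]);o=np.array([BED[0],BED[1],56])
im=f['pixels'].astype(int);c=im[:,285];ys=[y for y in range(30,100) if c[y,1]>c[y,0]+15];print('top edge row',ys[0],((onplane(f,[(285,ys[0])],n=R[:,2],p0=o)-o)@R).round(1))"
```

```text
line y at x=0,130: [2.16 2.99] deg 0.37 edges mid 0,130 [2.39 3.23] width 157.2
top edge row 49 [[196.9  27.3   0. ]]
```

```bash
cat >>h.py <<'E'
_o=bedR(BED[2])@np.array([1.0,2.2,0]);BED=[BED[0]+_o[0],BED[1]+_o[1],.124]
E
python3 -c "
from m import *
show(*bedpose(BED,[68,0,14]))"
```

```text
now [475.4 204.5 175.9] F [ 0.1  0.4 -0.8] op 0.709 t 6.1 rel [-0.26  0.73  8.61] [ 0.   -0.09 -0.2 ]
```

Request:
{"method": "apply_moves", "body": {"targets": [[[-1,-0.26,0.73,3,0,-0.1,-0.2],[-1,-0.26,0.73,5.5,0,-0.1,-0.2],[-1,-0.26,0.73,7.5,0,-0.1,-0.2],[-1,-0.26,0.73,8.3,0,-0.1,-0.2],[-1,-0.26,0.73,8.6,0,-0.1,-0.2],[-1,-0.26,0.73,8.6,0,-0.1,-0.2]]]}}

```text
clock: 6.7
eef_pos: [497.8, 209.2, 92.9]
tcp_rot: [-2.793, 0.0, -1.448]
contact_force: [1.2, -0.1, -1.2]
opening: 0.707
```

Request:
{"method": "apply_moves", "body": {"targets": [[[-1,0,0,0.1,0,0,0],[-1,0,0,0.2,0,0,0],[-1,0,0,0.3,0,0,0],[-1,0,0,0.4,0,0,0],[-1,0,0,0.5,0,0,0],[-1,0,0,0.5,0,0,0]]]}}

```text
clock: 7.3
eef_pos: [499.5, 209.4, 88.1]
tcp_rot: [-2.793, -0.0, -1.448]
contact_force: [0.3, -0.4, -0.8]
opening: 0.707
```

```bash
cat >>h.py <<'E'
def inbed(s):
    R=bedR(BED[2]);print("bed xyz",(R.T@(s["eef_pos"]-[BED[0],BED[1],56])).round(1),"F bed",(R.T@s["contact_force"]).round(1),"t",round(float(s["clock"]),2))
E
python3 -c "
from m import *
inbed(s)"
```

```text
bed xyz [68.3 -0.5  9.3] F bed [ 0.  -0.5 -0.9] t 7.3
```

Request:
{"method": "apply_moves", "body": {"targets": [[[-1,-0.05,0,0.1,0,0,0],[-1,-0.05,0,0.2,0,0,0],[-1,-0.05,0,0.3,0,0,0],[-1,-0.05,0,0.3,0,0,0]]]}}

```text
clock: 7.7
eef_pos: [500.4, 210.0, 85.1]
tcp_rot: [-2.793, -0.0, -1.448]
contact_force: [0.0, -0.6, 0.1]
opening: 0.705
```

```bash
python3 -c "
from m import *
inbed(s)"
```

```text
bed xyz [68.2 -0.   6.1] F bed [-0.  -0.6  0.1] t 7.7
```

Request:
{"method": "apply_moves", "body": {"targets": [[[-1,0,0,0.1,0,0,0],[-1,0,0,0.2,0,0,0],[-1,0,0,0.2,0,0,0]]]}}

```text
clock: 8.0
eef_pos: [500.7, 210.1, 84.5]
tcp_rot: [-2.792, -0.0, -1.448]
contact_force: [-15.1, -2.5, 26.1]
opening: 0.708
```

```bash
python3 -c "
from m import *
inbed(s)"
```

```text
bed xyz [68.3 -0.   5.4] F bed [-5.5 -0.7 29.8] t 8.0
```

Request:
{"method": "apply_moves", "body": {"targets": [[[-1,0,0.1,-0.04,0,0,0],[-1,0,0.3,-0.04,0,0,0],[-1,0,0.4,-0.04,0,0,0],[-1,0,0.5,-0.04,0,0,0],[-1,0,0.55,-0.04,0,0,0]]]}}

```text
clock: 8.5
eef_pos: [495.6, 209.5, 82.9]
tcp_rot: [-2.792, -0.0, -1.448]
contact_force: [0.6, -0.3, 1.5]
opening: 0.713
```

```bash
python3 -c "
from m import *
inbed(s)"
```

```text
bed xyz [62.9  0.1  5.7] F bed [ 1.  -0.3  1.2] t 8.5
```

Request:
{"method": "apply_moves", "body": {"targets": [[[-1,0,0.1,0,0,0,0],[-1,0,0.15,0,0,0,0],[-1,0,0.2,0,0,0,0],[-1,0,0.25,0,0,0,0],[-1,0,0.25,0,0,0,0]]]}}

```text
clock: 9.0
eef_pos: [494.2, 209.6, 82.6]
tcp_rot: [-2.79, 0.0, -1.447]
contact_force: [5.8, -0.7, 1.1]
opening: 0.703
```

```bash
python3 -c "
from m import *
inbed(s)"
```

```text
bed xyz [61.5  0.3  5.9] F bed [ 5.7 -1.4 -0.9] t 9.0
```

Request:
{"method": "apply_moves", "body": {"targets": [[[-1,0,0.1,0.03,0,0,0],[-1,0,0.2,0.03,0,0,0],[-1,0,0.2,0.03,0,0,0]]]}}

```text
clock: 9.3
eef_pos: [494.1, 209.7, 82.5]
tcp_rot: [-2.787, 0.001, -1.447]
contact_force: [8.5, -3.8, 3.1]
opening: 0.705
```

```bash
python3 -c "
from m import *
inbed(s)"
```

```text
bed xyz [61.4  0.4  5.9] F bed [ 8.5 -4.8  0.2] t 9.3
```

Request:
{"method": "apply_moves", "body": {"targets": [[[0.7,0,0,0,0,0,0],[1,0,0,0,0,0,0],[1,0,0,0,0,0,0],[1,0,0,0,0,0,0],[1,0,0,-3,0,0,0],[1,0,0,-7,0,0,0],[1,0,0,-12,0,0,0],[1,0,0,-12,0,0,0]]]}}

```text
clock: 10.1
eef_pos: [453.8, 205.7, 200.8]
tcp_rot: [-2.779, 0.004, -1.446]
contact_force: [0.5, -0.5, -0.1]
opening: 1.001
```

```bash
python3 -c "
from m import *
f=snap('wrist','w4')
inbed(s);show(obj(PALE,[-5,0,190]),down(PALE[2]-np.pi/2))
R=bedR(BED[2]);print(proj(f,np.array([[131,0,15],[100,31,15],[100,-31,15],[0,31,15],[0,-31,15],[0,80,0],[0,-80,0]])@R.T+[BED[0],BED[1],56]).round(0).tolist())"
```

```text
bed xyz [ 63.9   1.5 130.9] F bed [ 0.4 -0.6 -0.2] t 10.1
now [453.8 205.7 200.8] F [ 0.5 -0.5 -0.1] op 1.001 t 10.1 rel [28.9  -7.99  4.05] [-20.6    3.    15.01]
[[322.0, 118.0], [285.0, 154.0], [358.0, 154.0], [289.0, 259.0], [354.0, 259.0], [243.0, 251.0], [401.0, 251.0]]
```

View pics/w4.png

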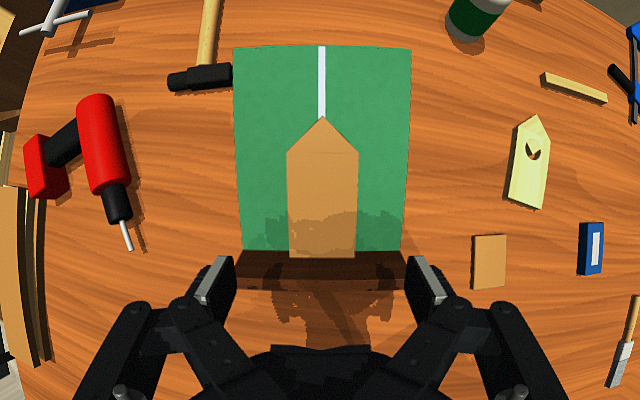

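Plain gable sits on the line (peak (322,116), line col 322) with its base at the backstop (row 258, as predicted). Next: pale gable.

Request:
{"method": "apply_moves", "body": {"targets": [[[1,4.5,-1.3,0,-3.4,0.5,2.5],[1,9,-2.6,0.6,-6.8,1,5],[1,13.5,-3.9,1.3,-10,1.5,7.5],[1,18,-5.2,2,-13.5,2,10],[1,22.5,-6.4,3,-16.5,2.4,12],[1,26,-7.3,3.6,-19,2.7,13.8],[1,28.9,-8,4,-20.6,3,15],[1,28.9,-8,4,-20.6,3,15]]]}}

```text
clock: 10.95
eef_pos: [579.0, -73.6, 185.9]
tcp_rot: [3.137, -0.003, -1.716]
contact_force: [-0.2, 0.1, -0.2]
opening: 0.999
```

```bash
python3 -c "
from m import *
f=snap('wrist','w5');print(s['eef_pos'],s['tcp_rot'])
print(proj(f,np.array([obj(PALE,l) for l in([66,0,15],[35,31,15],[35,-31,15],[-65,31,15],[-65,-31,15])])).round(0).tolist())"
```

```text
[578.95165829 -73.62306141 185.91441373] [ 3.13728283e+00 -2.71493981e-03 -1.71553038e+00]
[[315.0, 110.0], [285.0, 141.0], [346.0, 141.0], [288.0, 231.0], [344.0, 231.0]]
```

View pics/w5.png

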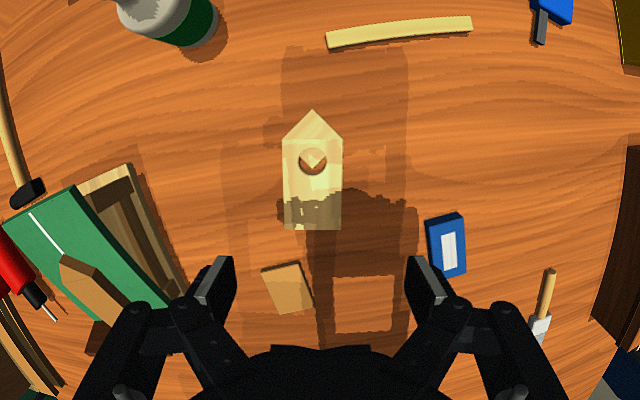

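Pale gable: peak (312,109), shoulders (282,140)/(343,140), base (284,228)/(341,230); the offcut is clear.

```bash
python3 -c "
from m import *
f=load('w5')
q,e=fit(f,[[66,0,15],[35,31,15],[35,-31,15],[-65,31,15],[-65,-31,15]],[(312,109),(282,140),(343,140),(284,228.5),(341,230)],0,PALE);print(q,e)
show(obj(q,[-5,0,6.5]),down(q[2]-np.pi/2))"
```

```text
[ 5.85036292e+02 -6.73520188e+01 -1.50768540e-01] 1.356490071458012
now [577.8 -71.9 186. ] F [-0.5  0.4 -0.3] op 1.002 t 11.0 rel [-0.59 -0.24 17.94] [ 0.27 -0.11  0.4 ]
```

Request:
{"method": "apply_moves", "body": {"targets": [[[1,-0.5,-0.2,5,0.3,-0.1,0.3],[1,-0.5,-0.2,10,0.3,-0.1,0.3],[1,-0.5,-0.2,14,0.3,-0.1,0.3],[1,-0.5,-0.2,16.5,0.3,-0.1,0.3],[1,-0.5,-0.2,17.6,0.3,-0.1,0.3],[1,-0.55,-0.2,17.9,0.3,-0.1,0.3],[1,-0.55,-0.2,17.9,0.3,-0.1,0.3]]], "newtons": 30}}

```text
clock: 11.7
eef_pos: [579.9, -66.5, 7.4]
tcp_rot: [-3.141, -0.0, -1.719]
contact_force: [0.4, 0.2, 0.4]
opening: 0.998
```

Request:
{"method": "apply_moves", "body": {"targets": [[[-1,0,0,0,0,0,0],[-1,0,0,0,0,0,0],[-1,0,0,0,0,0,0],[-1,0,0,0,0,0,0],[-1,0,0,0,0,0,0],[-1,0,0,0,0,0,0]]], "newtons": 30}}

```text
clock: 12.3
eef_pos: [581.1, -66.5, 9.5]
tcp_rot: [-3.138, 0.0, -1.719]
contact_force: [-1.1, 1.2, 10.0]
opening: 0.69
```

Request:
{"method": "apply_moves", "body": {"targets": [[[-1,0,0,-1,0,0,0],[-1,0,0,-4,0,0,0],[-1,0,0,-8,0,0,0],[-1,0,0,-13,0,0,0],[-1,0,0,-18,0,0,0],[-1,0,0,-20,0,0,0],[-1,0,0,-20,0,0,0]]]}}

```text
clock: 13.0
eef_pos: [582.7, -66.8, 214.9]
tcp_rot: [-3.129, 0.0, -1.719]
contact_force: [-0.4, -0.2, -0.3]
opening: 0.0
```

```bash
python3 -c "
from m import *
f=snap('wrist','w6')
show(*bedpose(BED,[68,0,110]))"
```

```text
now [582.7 -66.8 214.9] F [-0.4 -0.2 -0.3] op 0.0 t 13.0 rel [-25.2   15.72   3.04] [ 19.16  -2.79 -15.44]
```

View pics/w6.png

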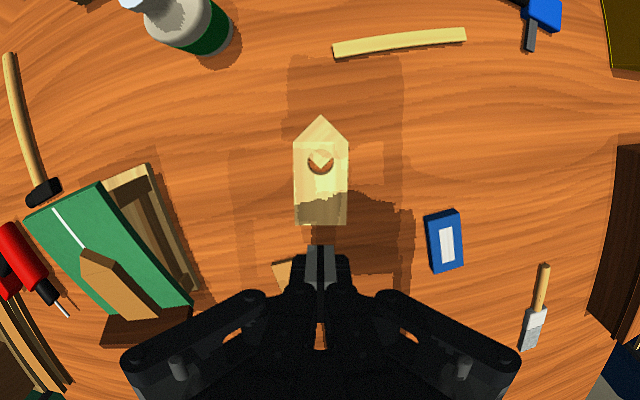

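The grip slipped off the top edge because the tips sat too high. The pale gable stayed in place: peak (320,115), shoulders (293,143)/(349,143), base (295,223)/(346,225). I'll regrasp lower.

```bash
python3 -c "
from m import *
f=load('w6')
q,e=fit(f,[[66,0,15],[35,31,15],[35,-31,15],[-65,31,15],[-65,-31,15]],[(320,115),(293,143),(349,143),(295,223),(346,225)],0,PALE);print(q,e)
show(obj(q,[-5,0,0]),down(q[2]-np.pi/2))"
```

```text
[ 5.84156883e+02 -6.80864432e+01 -1.51227584e-01] 2.605389026642058
now [581.4 -66.6 212.2] F [-0.8 -0.2 -0.9] op -0.001 t 13.05 rel [ 0.11  0.39 21.22] [-0.5   0.02  0.15]
```

Request:
{"method": "apply_moves", "body": {"targets": [[[1,0.1,0.3,2,-0.5,0,0],[1,0.1,0.3,5,-0.5,0,0],[1,0.1,0.3,9,-0.5,0,0],[1,0.1,0.3,13,-0.5,0,0],[1,0.1,0.3,17,-0.5,0,0],[1,0.1,0.3,19.5,-0.5,0,0],[1,0.1,0.3,21,-0.5,0,0],[1,0.1,0.3,21.2,-0.5,0,0]]], "newtons": 30}}

```text
clock: 13.85
eef_pos: [578.1, -67.2, -2.1]
tcp_rot: [3.137, 0.0, -1.719]
contact_force: [0.2, -0.2, -0.1]
opening: 0.999
```

Request:
{"method": "apply_moves", "body": {"targets": [[[-1,0,0,0,0,0,0],[-1,0,0,0,0,0,0],[-1,0,0,0,0,0,0],[-1,0,0,0,0,0,0],[-1,0,0,0,0,0,0],[-1,0,0,0,0,0,0]]], "newtons": 30}}

```text
clock: 14.45
eef_pos: [578.7, -67.2, -1.2]
tcp_rot: [3.138, 0.0, -1.719]
contact_force: [-1.9, 0.0, 7.1]
opening: 0.716
```

Request:
{"method": "apply_moves", "body": {"targets": [[[-1,0,0,-0.5,0,0,0],[-1,0,0,-1,0,0,0],[-1,0,0,-1.5,0,0,0],[-1,0,0,-1.5,0,0,0]]]}}

```text
clock: 14.85
eef_pos: [579.4, -67.3, 14.7]
tcp_rot: [3.14, 0.0, -1.719]
contact_force: [-0.1, -0.1, -0.9]
opening: 0.716
```

Request:
{"method": "apply_moves", "body": {"targets": [[[-1,0,0,-4,0,0,0],[-1,0,0,-8,0,0,0],[-1,0,0,-13,0,0,0],[-1,0,0,-18,0,0,0],[-1,0,0,-20,0,0,0]]]}}

```text
clock: 15.35
eef_pos: [581.7, -67.6, 219.8]
tcp_rot: [-3.137, 0.001, -1.719]
contact_force: [0.5, 0.5, -0.3]
opening: 0.72
```

```bash
python3 -c "
from m import *
f=snap('wrist','w7')
show(*bedpose(BED,[72,0,110]))"
```

```text
now [581.7 -67.6 219.8] F [ 0.5  0.5 -0.3] op 0.72 t 15.35 rel [-25.4   15.25   3.52] [ 19.59  -2.73 -15.46]
```

Request:
{"method": "apply_moves", "body": {"targets": [[[-1,-4,2.4,0,3,-0.4,-2.4],[-1,-8,4.8,0.3,6.2,-0.9,-4.9],[-1,-12,7.2,0.8,9.3,-1.3,-7.3],[-1,-16,9.6,1.6,12.4,-1.7,-9.8],[-1,-20,12,2.4,15.5,-2.1,-12.2],[-1,-23,13.8,3,18,-2.5,-14],[-1,-25.4,15.2,3.5,19.6,-2.7,-15.5],[-1,-25.4,15.2,3.5,19.6,-2.7,-15.5]]]}}

```text
clock: 16.2
eef_pos: [467.3, 207.8, 183.9]
tcp_rot: [-2.792, -0.002, -1.442]
contact_force: [0.3, -0.1, -0.3]
opening: 0.715
```

```bash
python3 -c "
from m import *
f=snap('wrist','w8');inbed(s)
show(*bedpose(BED,[68,0,25]))
im=f['pixels'].astype(int)
R=bedR(BED[2]);print(proj(f,np.array([[131,0,15],[195,0,0]])@R.T+[BED[0],BED[1],56]).round(0).tolist())
bedfix(f,BED,range(58,105,3))"
```

```text
bed xyz [ 70.9   1.9 110.3] F bed [ 0.2 -0.1 -0.4] t 16.2
now [467.3 207.8 183.9] F [ 0.3 -0.1 -0.3] op 0.715 t 16.2 rel [0.18 0.3  8.53] [-0.02  0.    0.3 ]
[[323.0, 126.0], [323.0, 47.0]]
line y at x=0,130: [1.35 0.64] deg -0.31 edges mid 0,130 [-0.72  0.13] width 157.4
```

View pics/w8.png

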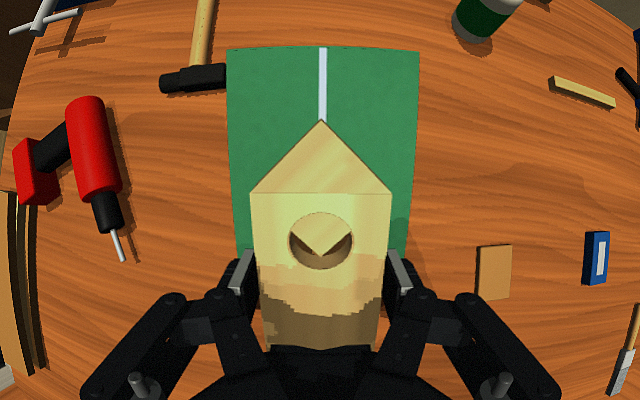

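```bash
python3 -c "
from m import *
print(inhand(load('w8'),[[66,0,15],[35,31,15],[35,-31,15]],[(321,121),(251,192),(391.5,192.5)]))"
```

```text
(array([-5.74,  0.63,  1.7 , -0.02]), np.float64(0.39))
```

Request:
{"method": "apply_moves", "body": {"targets": [[[-1,0.15,0.3,3,0,0,0.3],[-1,0.15,0.3,5.5,0,0,0.3],[-1,0.15,0.3,7.5,0,0,0.3],[-1,0.15,0.3,8.3,0,0,0.3],[-1,0.15,0.3,8.5,0,0,0.3],[-1,0.15,0.3,8.5,0,0,0.3]]]}}

```text
clock: 16.85
eef_pos: [494.9, 208.2, 103.9]
tcp_rot: [-2.792, -0.0, -1.449]
contact_force: [-0.3, 0.0, -1.5]
opening: 0.715
```

```bash
python3 -c "
from m import *
inbed(s);show(*bedpose(BED,[68,0,14]))"
```

```text
bed xyz [69.3 -1.1 25.7] F bed [-0.8  0.1 -1.3] t 16.85
now [494.9 208.2 103.9] F [-0.3  0.  -1.5] op 0.715 t 16.85 rel [-0.11  0.13  1.17] [-0.01 -0.05 -0.09]
```

Request:
{"method": "apply_moves", "body": {"targets": [[[-1,-0.1,0.05,0.2,0,0,0],[-1,-0.2,0.1,0.4,0,0,0],[-1,-0.2,0.1,0.6,0,0,0],[-1,-0.2,0.1,0.7,0,0,0],[-1,-0.2,0.1,0.8,0,0,0],[-1,-0.2,0.1,0.8,0,0,0]]]}}

```text
clock: 17.45
eef_pos: [496.5, 210.5, 95.9]
tcp_rot: [-2.792, -0.0, -1.448]
contact_force: [-0.0, -1.0, -1.1]
opening: 0.714
```

```bash
python3 -c "
from m import *
inbed(s)"
```

```text
bed xyz [68.3  0.9 17.6] F bed [-0.5 -1.  -1. ] t 17.45
```

Request:
{"method": "apply_moves", "body": {"targets": [[[-1,0,0,0.1,0,0,0],[-1,0,0,0.2,0,0,0],[-1,0,0,0.3,0,0,0],[-1,0,0,0.3,0,0,0]]]}}

```text
clock: 17.85
eef_pos: [497.4, 210.5, 92.9]
tcp_rot: [-2.793, -0.0, -1.448]
contact_force: [0.2, -0.5, -0.1]
opening: 0.714
```

```bash
python3 -c "
from m import *
inbed(s)"
```

```text
bed xyz [68.2  0.8 14.5] F bed [ 0.1 -0.5 -0.2] t 17.85
```

Request:
{"method": "apply_moves", "body": {"targets": [[[-1,0,0,0.05,0,0,0],[-1,0,0,0.1,0,0,0],[-1,0,0,0.15,0,0,0],[-1,0,0,0.15,0,0,0]]]}}

```text
clock: 18.25
eef_pos: [498.0, 210.6, 91.6]
tcp_rot: [-2.793, -0.0, -1.448]
contact_force: [0.7, -0.6, 0.2]
opening: 0.719
```

```bash
python3 -c "
from m import *
inbed(s)"
```

```text
bed xyz [68.2  0.8 13. ] F bed [ 0.6 -0.7  0. ] t 18.25
```

Request:
{"method": "apply_moves", "body": {"targets": [[[-1,0,0,0.05,0,0,0],[-1,0,0,0.1,0,0,0],[-1,0,0,0.1,0,0,0]]]}}

```text
clock: 18.55
eef_pos: [498.0, 210.6, 91.5]
tcp_rot: [-2.792, -0.0, -1.449]
contact_force: [-10.7, -2.4, 18.6]
opening: 0.716
```

```bash
python3 -c "
from m import *
inbed(s)"
```

```text
bed xyz [68.3  0.8 12.9] F bed [-3.9 -1.1 21.2] t 18.55
```

Request:
{"method": "apply_moves", "body": {"targets": [[[-1,0,0.1,-0.04,0,0,0],[-1,0,0.25,-0.04,0,0,0],[-1,0,0.4,-0.04,0,0,0],[-1,0,0.55,-0.04,0,0,0],[-1,0,0.65,-0.04,0,0,0],[-1,0,0.75,-0.04,0,0,0],[-1,0,0.75,-0.04,0,0,0]]]}}

```text
clock: 19.25
eef_pos: [490.8, 209.7, 89.2]
tcp_rot: [-2.792, -0.001, -1.449]
contact_force: [-0.7, -0.8, -0.6]
opening: 0.718
```

```bash
python3 -c "
from m import *
inbed(s)"
```

```text
bed xyz [60.6  0.8 13.2] F bed [-1.  -0.7 -0.3] t 19.25
```

Request:
{"method": "apply_moves", "body": {"targets": [[[-1,0,0.05,0.02,0,0,0],[-1,0,0.1,0.02,0,0,0],[-1,0,0.15,0.02,0,0,0],[-1,0,0.2,0.02,0,0,0],[-1,0,0.2,0.02,0,0,0]]]}}

```text
clock: 19.75
eef_pos: [490.6, 209.9, 89.2]
tcp_rot: [-2.789, -0.0, -1.448]
contact_force: [7.3, -2.7, 1.7]
opening: 0.715
```

```bash
python3 -c "
from m import *
inbed(s)"
```

```text
bed xyz [60.4  1.  13.4] F bed [ 7.  -3.5 -0.8] t 19.75
```

Request:
{"method": "apply_moves", "body": {"targets": [[[0.7,0,0,0,0,0,0],[1,0,0,0,0,0,0],[1,0,0,0,0,0,0],[1,0,0,0,0,0,0],[1,0,0,-3,0,0,0],[1,0,0,-7,0,0,0],[1,0,0,-12,0,0,0],[1,0,0,-12,0,0,0]]]}}

```text
clock: 20.55
eef_pos: [450.6, 206.1, 207.7]
tcp_rot: [-2.781, 0.004, -1.447]
contact_force: [0.8, 0.1, 0.4]
opening: 1.004
```

```bash
python3 -c "
from m import *
f=snap('wrist','w9')
inbed(s)
R=bedR(BED[2]);print(proj(f,np.array([[131,.5,30],[100,31.5,30],[100,-30.5,30],[0,31.5,30],[0,-30.5,30]])@R.T+[BED[0],BED[1],56]).round(0).tolist())
q=WT
show(obj(WT,[0,0,190]),down(WT[2]-np.pi/2))"
```

```text
bed xyz [ 63.2   2.3 138.4] F bed [0.9 0.  0.1] t 20.55
[[322.0, 117.0], [285.0, 155.0], [360.0, 155.0], [289.0, 262.0], [355.0, 262.0]]
now [450.6 206.1 207.7] F [0.8 0.1 0.4] op 1.004 t 20.55 rel [42.2   3.86  0.27] [-20.64   0.33   0.61]
```

View pics/w9.png

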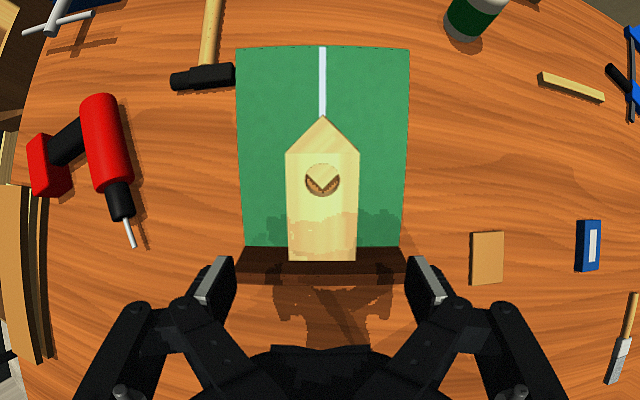

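Stack is square: peak (322,115), base row 261, with the plain gable fully covered. Next: the weight.

Request:
{"method": "apply_moves", "body": {"targets": [[[1,5,0.4,-0.5,-2.5,0,0],[1,10,0.8,-0.5,-5,0,0],[1,15,1.3,-0.4,-7.5,0,0.2],[1,20,1.8,-0.3,-10,0.2,0.3],[1,25,2.3,-0.2,-12.5,0.2,0.4],[1,30,2.8,0,-15,0.3,0.5],[1,35,3.3,0.1,-17.5,0.3,0.6],[1,39,3.6,0.2,-19.5,0.3,0.6]]]}}

```text
clock: 21.4
eef_pos: [464.7, -188.0, 188.1]
tcp_rot: [-3.128, 0.0, -1.46]
contact_force: [1.4, 1.4, -0.5]
opening: 0.998
```

Request:
{"method": "apply_moves", "body": {"targets": [[[1,2,0.1,0.1,-1,0,0],[1,3.2,0.2,0.1,-1,0,0],[1,3.2,0.2,0.1,-1,0,0]]]}}

```text
clock: 21.7
eef_pos: [465.8, -220.7, 185.8]
tcp_rot: [3.137, 0.001, -1.462]
contact_force: [0.6, 0.2, 0.6]
opening: 0.998
```

```bash
cat >>h.py <<'E'
def weightpx(f):
    im=f["pixels"].astype(int);m=((im[...,2]>im[...,0]+40)&(im[...,2]>70)).astype(np.uint8);m[:80]=0
    c=max(cv2.findContours(m,cv2.RETR_EXTERNAL,cv2.CHAIN_APPROX_NONE)[0],key=cv2.contourArea)
    return m,c
E
python3 -c "
from m import *
f=snap('wrist','w10')
p=proj(f,np.array([obj(WT,l) for l in([40,22.5,22],[40,-22.5,22],[-40,-22.5,22],[-40,22.5,22])]));print(s['eef_pos'],p.round(0).tolist())
m,c=weightpx(f);print(cv2.minAreaRect(c),cv2.boxPoints(cv2.minAreaRect(c)).round(1).tolist(),cv2.contourArea(c))
im=f['pixels'].astype(int)
# bare steel patch
x,y,w,h=cv2.boundingRect(c);g=np.zeros((400,640),np.uint8);g[y:y+h,x:x+w]=((np.ptp(im,axis=2)<45)&(im.min(2)>120))[y:y+h,x:x+w]
ys,xs=np.nonzero(g);print('patch',xs.mean(),ys.mean(),cv2.minAreaRect(np.c_[xs,ys].astype(np.float32)))
print('patch ctr',onplane(f,[(xs.mean(),ys.mean())],22))
show(obj(WT,[0,0,0]),down(WT[2]-np.pi/2))"
```

```text
[ 465.81316199 -220.65705596  185.80209897] [[293.0, 138.0], [339.0, 138.0], [338.0, 214.0], [295.0, 214.0]]
((314.0, 170.5), (69.0, 44.0), 90.0) [[292.0, 136.0], [336.0, 136.0], [336.0, 205.0], [292.0, 205.0]] 1812.5
patch 314.3778040141676 173.370720188902 ((314.0, 173.5), (47.0, 18.0), 90.0)
patch ctr [[ 471.16335668 -214.51234838   22.        ]]
now [ 465.8 -220.7  185.8] F [0.6 0.2 0.6] op 0.998 t 21.7 rel [-0.33 -0.31 18.58] [ 0.27  0.08 -0.17]
```

Request:
{"method": "apply_moves", "body": {"targets": [[[1,-0.5,-0.5,4,0.3,0,0],[1,-0.5,-0.5,9,0.3,0,0],[1,-0.5,-0.5,13,0.3,0,0],[1,-0.5,-0.5,16,0.3,0,0],[1,-0.5,-0.5,17.8,0.3,0,0],[1,-0.5,-0.5,18.4,0.3,0,0],[1,-0.5,-0.5,18.4,0.3,0,0]]], "newtons": 60}}

```text
clock: 22.45
eef_pos: [468.8, -212.6, 1.8]
tcp_rot: [3.141, 0.002, -1.46]
contact_force: [-0.1, -0.2, -0.2]
opening: 0.998
```

Request:
{"method": "apply_moves", "body": {"targets": [[[-1,0,0,0,0,0,0],[-1,0,0,0,0,0,0],[-1,0,0,0,0,0,0],[-1,0,0,0,0,0,0],[-1,0,0,0,0,0,0],[-1,0,0,0,0,0,0],[-1,0,0,0,0,0,0]]], "newtons": 60}}

```text
clock: 23.15
eef_pos: [469.8, -213.0, 3.3]
tcp_rot: [-3.14, 0.001, -1.46]
contact_force: [-1.1, 1.1, 10.4]
opening: 0.512
```

Request:
{"method": "apply_moves", "body": {"targets": [[[-1,0,0,-0.5,0,0,0],[-1,0,0,-1,0,0,0],[-1,0,0,-1.5,0,0,0],[-1,0,0,-1.5,0,0,0]]]}}

```text
clock: 23.55
eef_pos: [470.0, -213.2, 18.9]
tcp_rot: [-3.139, 0.001, -1.46]
contact_force: [-0.3, 0.4, -5.2]
opening: 0.508
```

Request:
{"method": "apply_moves", "body": {"targets": [[[-1,0,0,-4,0,0,0],[-1,0,0,-8,0,0,0],[-1,0,0,-13,0,0,0],[-1,0,0,-18,0,0,0],[-1,0,0,-20,0,0,0],[-1,0,0,-20,0,0,0]]]}}

```text
clock: 24.15
eef_pos: [471.2, -214.2, 222.1]
tcp_rot: [-3.134, -0.002, -1.46]
contact_force: [0.9, -0.4, -6.2]
opening: 0.51
```

```bash
python3 -c "
from m import *
f=snap('wrist','w11')
im=f['pixels'].astype(int);m=(im[...,2]>im[...,0]+30)&(im[...,2]>50);m[:150]=0
n,l,st,c=cv2.connectedComponentsWithStats(m.astype(np.uint8));print(st[st[:,4]>300][1:].tolist())
g=dict(f,pos=np.zeros(3),rot=np.zeros(3));A=np.array([[0,-1,0],[-1,0,0],[0,0,-1.]])
for dx in(-3,0,3): print(dx,proj(g,(np.array([[40,22.5,22],[40,-22.5,22],[-40,22.5,22]])-[dx,0,3.3])@A).round(1).tolist())
show(*bedpose(BED,[48,1,130]))"
```

```text
[[269, 185, 103, 152, 10506]]
-3 [[266.1, 191.6], [373.2, 191.6], [277.6, 335.1]]
0 [[266.5, 198.4], [372.8, 198.4], [278.1, 339.0]]
3 [[266.9, 205.1], [372.4, 205.1], [278.5, 342.8]]
now [ 471.2 -214.2  222.1] F [ 0.9 -0.4 -6.2] op 0.51 t 24.15 rel [-41.87  -1.43   2.67] [19.55 -0.27 -0.73]
```

Request:
{"method": "apply_moves", "body": {"targets": [[[-1,-5,-0.2,0,2.4,0,0],[-1,-10,-0.3,0.2,4.7,0,-0.2],[-1,-15,-0.5,0.4,7,0,-0.3],[-1,-20,-0.7,0.8,9.4,-0.1,-0.4],[-1,-25,-0.9,1.2,11.7,-0.2,-0.5],[-1,-30,-1,1.6,14,-0.2,-0.6],[-1,-35,-1.2,2,16.3,-0.2,-0.7],[-1,-39,-1.3,2.3,18.3,-0.3,-0.7]]]}}

```text
clock: 25.0
eef_pos: [437.2, 177.0, 193.8]
tcp_rot: [-2.82, 0.003, -1.447]
contact_force: [0.6, -1.1, -5.7]
opening: 0.511
```

```bash
python3 -c "
from m import *
inbed(s);show(*bedpose(BED,[48,1,60]))"
```

```text
bed xyz [ 42.6 -25.  131.1] F bed [-1.5 -1.2 -5.5] t 25.0
now [437.2 177.  193.8] F [ 0.6 -1.1 -5.7] op 0.511 t 25.0 rel [-2.58 -0.74  7.1 ] [ 1.6   0.15 -0.03]
```

Request:
{"method": "apply_moves", "body": {"targets": [[[-1,-2.5,-0.7,0.5,1.6,0.1,0],[-1,-2.6,-0.7,1.5,1.6,0.1,0],[-1,-2.6,-0.7,3,1.6,0.1,0],[-1,-2.6,-0.7,5,1.6,0.1,0],[-1,-2.6,-0.7,6.5,1.6,0.1,0],[-1,-2.6,-0.7,7.1,1.6,0.1,0],[-1,-2.6,-0.7,7.1,1.6,0.1,0]]]}}

```text
clock: 25.7
eef_pos: [461.3, 205.3, 126.4]
tcp_rot: [-2.797, -0.001, -1.448]
contact_force: [0.6, -0.6, -5.4]
opening: 0.509
```

```bash
python3 -c "
from m import *
f=snap('wrist','w12')
inbed(s);show(*bedpose(BED,[48,1,38]))"
```

```text
bed xyz [45.3  0.1 58.4] F bed [-1.3 -0.6 -5.3] t 25.7
now [461.3 205.3 126.4] F [ 0.6 -0.6 -5.4] op 0.509 t 25.7 rel [-0.09 -0.28  2.04] [ 0.27 -0.06 -0.03]
```

View pics/w12.png

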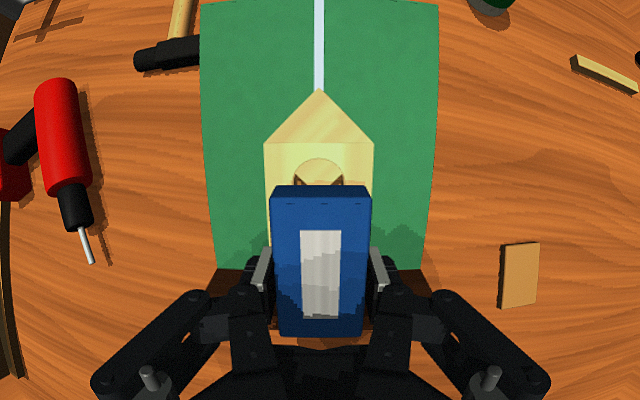

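Weight is held square: top front edge at row 197, cols 270–372. It sits about 1 mm right of the gable axis (col 319), consistent with the computed correction.

Request:
{"method": "apply_moves", "body": {"targets": [[[-1,-0.1,-0.3,0.3,0.2,0,0],[-1,-0.1,-0.3,0.8,0.2,0,0],[-1,-0.1,-0.3,1.4,0.2,0,0],[-1,-0.1,-0.3,1.8,0.2,0,0],[-1,-0.1,-0.3,2,0.2,0,0],[-1,-0.1,-0.3,2.1,0.2,0,0]]]}}

```text
clock: 26.35
eef_pos: [471.5, 207.8, 108.3]
tcp_rot: [-2.792, -0.0, -1.448]
contact_force: [0.9, 0.4, -5.0]
opening: 0.511
```

Request:
{"method": "apply_moves", "body": {"targets": [[[-1,0,0,0.1,0,0,0],[-1,0,0,0.2,0,0,0],[-1,0,0,0.3,0,0,0],[-1,0,0,0.3,0,0,0]]]}}

```text
clock: 26.75
eef_pos: [472.6, 208.0, 105.5]
tcp_rot: [-2.792, -0.0, -1.448]
contact_force: [0.2, 0.1, -5.1]
opening: 0.508
```

```bash
python3 -c "
from m import *
inbed(s);show(*bedpose(BED,[48,1,34]))"
```

```text
bed xyz [49.   1.4 34.9] F bed [-1.6  0.1 -4.9] t 26.75
now [472.6 208.  105.5] F [ 0.2  0.1 -5.1] op 0.508 t 26.75 rel [0.04 0.1  0.09] [-0.01 -0.03 -0.04]
```

Request:
{"method": "apply_moves", "body": {"targets": [[[-1,0,0,0.05,0,0,0],[-1,0,0,0.1,0,0,0],[-1,0,0,0.15,0,0,0],[-1,0,0,0.15,0,0,0]]]}}

```text
clock: 27.15
eef_pos: [473.1, 208.0, 104.1]
tcp_rot: [-2.792, -0.0, -1.448]
contact_force: [-0.3, 0.3, -4.6]
opening: 0.509
```

```bash
python3 -c "
from m import *
inbed(s)"
```

```text
bed xyz [49.   1.3 33.3] F bed [-1.8  0.3 -4.2] t 27.15
```

Request:
{"method": "apply_moves", "body": {"targets": [[[-1,0,0,0.05,0,0,0],[-1,0,0,0.1,0,0,0],[-1,0,0,0.1,0,0,0]]]}}

```text
clock: 27.45
eef_pos: [473.4, 208.1, 103.3]
tcp_rot: [-2.792, -0.0, -1.448]
contact_force: [-3.2, -0.7, 0.4]
opening: 0.514
```

```bash
python3 -c "
from m import *
inbed(s)"
```

```text
bed xyz [49.   1.4 32.5] F bed [-2.9 -0.3  1.5] t 27.45
```

Request:
{"method": "apply_moves", "body": {"targets": [[[-1,0,0.15,-0.02,0,0,0],[-1,0,0.3,-0.02,0,0,0],[-1,0,0.45,-0.02,0,0,0],[-1,0,0.6,-0.02,0,0,0],[-1,0,0.65,-0.02,0,0,0],[-1,0,0.65,-0.02,0,0,0]]]}}

```text
clock: 28.05
eef_pos: [467.1, 207.3, 101.2]
tcp_rot: [-2.792, -0.0, -1.448]
contact_force: [0.2, 0.5, -4.9]
opening: 0.504
```

```bash
python3 -c "
from m import *
inbed(s)"
```

```text
bed xyz [42.3  1.3 32.7] F bed [-1.4  0.5 -4.7] t 28.05
```

Request:
{"method": "apply_moves", "body": {"targets": [[[-1,0,0.05,0.02,0,0,0],[-1,0,0.1,0.02,0,0,0],[-1,0,0.15,0.02,0,0,0],[-1,0,0.2,0.02,0,0,0],[-1,0,0.2,0.02,0,0,0]]]}}

```text
clock: 28.55
eef_pos: [466.4, 207.4, 100.9]
tcp_rot: [-2.79, 0.0, -1.447]
contact_force: [5.5, -2.1, -4.6]
opening: 0.512
```

```bash
python3 -c "
from m import *
inbed(s)"
```

```text
bed xyz [41.6  1.6 32.6] F bed [ 3.3 -2.7 -6.1] t 28.55
```

Request:
{"method": "apply_moves", "body": {"targets": [[[-1,0,0.1,0.03,0,0,0],[-1,0,0.15,0.05,0,0,0],[-1,0,0.15,0.07,0,0,0]]]}}

```text
clock: 28.85
eef_pos: [466.5, 207.6, 100.8]
tcp_rot: [-2.788, 0.001, -1.447]
contact_force: [0.7, -4.5, 8.4]
opening: 0.512
```

```bash
python3 -c "
from m import *
inbed(s)"
```

```text
bed xyz [41.6  1.7 32.5] F bed [ 3.  -4.5  7.8] t 28.85
```

Snug against the backstop and resting on the stack. I release and retreat.

Request:
{"method": "apply_moves", "body": {"targets": [[[0.4,0,0,0,0,0,0],[1,0,0,0,0,0,0],[1,0,0,0,0,0,0],[1,0,0,0,0,0,0],[1,0,0,0,0,0,0],[1,0,0,-3,0,0,0],[1,0,0,-7,0,0,0],[1,0,0,-12,0,0,0]]]}}

```text
clock: 29.65
eef_pos: [423.8, 201.9, 213.1]
tcp_rot: [-2.791, -0.0, -1.447]
contact_force: [1.8, 0.5, 0.0]
opening: 0.999
```

```bash
python3 -c "
from m import *
f=snap('wrist','w13');inbed(s)
R=bedR(BED[2]);P=lambda L:proj(f,np.array(L)@R.T+[BED[0],BED[1],56]).round(1).tolist()
print('pred weight top',P([[80,23,52],[80,-22,52],[0,23,52],[0,-22,52]]),'base gable',P([[131,.8,30],[0,31.8,30],[0,-30.2,30]]))
m,c=weightpx(f);print(cv2.boundingRect(c));im=f['pixels'].astype(int)
for y in(175,200,220,240):
  b=np.nonzero(m[y,250:400])[0]+250;print(y,b.min(),b.max())
ww=(np.ptp(im,axis=2)<60)&(im.min(2)>110)
x,y,w,h=cv2.boundingRect(c);ys,xs=np.nonzero(ww[y+5:y+h-5,x+5:x+w-5]);print('patch',xs.mean()+x+5,ys.mean()+y+5,'pred',P([[40,.5,52]]))
t=snap('top','t1');d=np.abs(t['pixels'].astype(int)-load('top0')['pixels']).max(2)
for n,(a,b) in dict(bottle=(334,127),offcut=(347,224),batten=(395,146),drill=(190,200),brush=(460,268)).items(): print(n,(d[b-12:b+12,a-12:a+12]>60).sum())
"
```

```text
bed xyz [ 39.7   1.3 152.7] F bed [ 1.7  0.3 -0.6] t 29.65
pred weight top [[292.3, 150.8], [349.0, 150.8], [294.8, 242.2], [346.3, 242.2]] base gable [[320.3, 87.3], [287.2, 231.8], [353.1, 231.8]]
(292, 147, 56, 95)
175 293 346
200 293 346
220 294 345
240 295 344
patch 319.53005865102637 196.74853372434018 pred [[320.6, 198.7]]
bottle 0
offcut 0
batten 0
drill 0
brush 0
```

```bash
python3 -c "
from m import *
f=load('w13');im=f['pixels'].astype(int);m=(im[...,0]>150)&(im[...,1]>130)&(im[...,0]>im[...,2]+25)
for y in range(82,140,6):
  b=np.nonzero(m[y,260:380])[0]+260;print(y,(b.min(),b.max()) if len(b) else None,end=' ')
R=bedR(BED[2]);print(proj(f,np.array([[131,.8,30],[100,31.8,30],[100,-30.2,30]])@R.T+[BED[0],BED[1],56]).round(1).tolist());print(r.sign_off())"
```

```text
82 None 88 (np.int64(318), np.int64(323)) 94 (np.int64(312), np.int64(329)) 100 (np.int64(306), np.int64(335)) 106 (np.int64(300), np.int64(341)) 112 (np.int64(294), np.int64(347)) 118 (np.int64(288), np.int64(352)) 124 (np.int64(284), np.int64(357)) 130 (np.int64(284), np.int64(357)) 136 (np.int64(284), np.int64(357)) [[320.3, 87.3], [283.9, 123.8], [356.6, 123.9]]
the job is handed in; nothing more can be done
None
```

The stack is built and handed in at about 29.7 s on the robot's clock. The plain gable lies on the centre line, the holed gable squarely on top of it, and the blue weight lengthwise in the middle. Each base edge or end was slid down to contact with the backstop before I let go.

- **Last checks:** In the final wrist image, the pale gable and the weight are within about 1–4 px (roughly 1–3 mm) of where they should be, centred and snug. The top-camera comparison shows the bottle, offcut, batten, drill and brush unmoved.
- **What went wrong:** The first grasp of the pale gable slipped off its top edge while still on the bench. It shifted by a few mm at most, nothing was dropped, and a lower regrasp held.
- **Not checked:** The plain gable is hidden under the pale one in the final image. Its position was last seen right after it was placed, when it looked right.
- **Forces:** Set-down contact peaked at about 30 N in the readings between moves.

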